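# Ready the paint dispenser and set its vent cap

### The job

Pump the paint dispenser's red lever through three full strokes, down to its stop and letting it come right up again each time, and only then screw the blue vent cap on clockwise until it bottoms out. Then back the cap off by a quarter turn so that the tank can breathe, and finish still holding the cap firmly between the fingers at that setting, with the lever up. Do not disturb the jar, cup, lid, bark, paint tube or brush standing around.

Things in the scene. Friction and masses are not known exactly. Their poses are not given: they have to be found in the camera images.
- lever_grip (a point): Point on the centreline of the dispenser's sprung pump lever, in its red round handle (24 mm diameter, from 100 to 190 mm from the pivot; 16 mm steel rod nearer the pivot), 145 mm from the pivot. The handle sticks out past the tank's end over the table, with nothing but flat bark below. Press on its top here with closed fingers, or pinch it; its top is about 12 mm above this point.
- lever_pivot (a point): Fixed point on the pump lever's hinge axis, 155 mm above the table. The hinge is level and square to the lever. From here the horizontal direction to lever_grip is the way the lever points; the vent cap's axis lies 135 mm from here in exactly the opposite direction.
- pump_lever (a joint): Angle of the pump lever, rad: 0 = fully up (rising 0.35 rad above level towards its tip), 0.70 = fully down on its stop (0.35 below level). lever_grip goes from 205 down to 105 mm above the table. A spring always pushes it up, about 4 N at lever_grip at the top and 10 N at the bottom; let go, it comes fully up by itself within half a second.
- cap_mid (a point): Centre (half-way up) of the blue ribbed vent cap, an upright cylinder 44 mm across, 30 mm high, already started on the threaded neck on the tank. Bottomed out it sits on a 36 mm wide steel boss, underside 130 mm and this point 145 mm above the table; it rises 1.6 mm per rad unscrewed. z up, x along the white line on its top. Clear for fingers all round, down to the tank's top at 105 mm.
- vent_cap (a joint): Rotation of the vent cap, rad, counter-clockwise seen from above: 0 = bottomed out on a hard stop, growing as it is unscrewed (right-hand thread, goes down clockwise); 1.6 to 2.9 at the start. Friction about 0.08 N m, so it stays where it is left. It can be taken at any angle round its rim; 25 N of grip holds it well.
- dispenser: Paint dispenser fixed to the table: white box tank 130 x 220 mm, steel top 105 mm above the table; origin at the middle of its underside. Front with the spout is -x. Vent cap axis at x 0, y +60 mm; lever pivot at x 0, y -75 mm, between two steel cheeks 170 mm above the table; the lever points along -y.
- tube_jar_mid (a point): Centre of a bystander to leave alone: glass jar of paint tubes, 90 dia x 145 high mm; at the left of the table.
- drip_cup_mid (a point): Centre of a bystander to leave alone: white cup standing under the spout, 68 dia x 55 high mm; at the dispenser's front.
- jar_lid_mid (a point): Centre of a bystander to leave alone: white jar lid lying flat, 84 dia x 12 mm; just behind the dispenser.
- bark_a_mid (a point): Centre of a bystander to leave alone: flat piece of bark, 55 x 120 x 8 mm; lying flat to the left or right of the dispenser, perhaps under the lever.
- bark_b_mid (a point): Centre of a bystander to leave alone: flat piece of bark, 55 x 120 x 8 mm; lying flat to the left or right of the dispenser, perhaps under the lever.
- paint_tube_mid (a point): Centre of a bystander to leave alone: white and orange paint tube lying flat, about 95 x 30 x 16, black cap mm; just behind the dispenser, towards the lever's side.
- paintbrush_mid (a point): Centre of a bystander to leave alone: green and yellow flat paintbrush lying down, about 255 x 14 x 12 mm; on the right of the table.

How it is judged:
By the outcome, as a careful person would: the job done as asked, in the order asked, and still so for the second after the job is handed in, while the arm keeps its last pose, push and grip.
It also fails if it takes over 72 s, if anything falls off the work surface, if the arm or the gripper's body presses on something with over 40 N, if the wrist force passes 120 N, or if a joint passes its speed limit or range.

### The arm

A 6-joint arm with a two-finger parallel gripper is mounted at the origin on the work surface. World frame = base frame: x ahead of the robot, y to its left, z up, the work surface at z = 0. Lengths are in m, angles in rad, forces in N, time in s.
With the tool pointing down it reaches from about 0.4 to 0.825 m from the base axis. Payload 7 kg.
Tool frame: the origin (TCP) lies at the very end of the fingers, on their centre line; the grasp point (between the pads) lies 19 mm behind it; z points along the fingers, y is the line along which they close (so a half turn about z gives the same grasp; the last joint's range is limited). The gripper opens to 88 mm and grips with 3 to 60 N. Pads are 19 mm wide; open, the fingers measure 130 mm over their backs; the gripper's body (78 mm by 193 mm) begins 47 mm behind the grasp point.
Start: joints at [-0.818, 0.359, 0.012, 0, -1.224, -0.288], TCP at [0.303, -0.603, 0.227] pointing down, gripper open.
Joint ranges: [-3.07, 3.07], [-1.43, 2.12], [-1.02, 1.25], [-3.03, 1.67], [-3.05, -0], [-3.03, 3.03]. Speed limits (rad/s): [2.39, 2.39, 3.01, 3.14, 3.14, 3.14].

### API

Orientations are given as [roll, pitch, yaw] about the fixed x, y, z axes, in that order (R = Rz(yaw) Ry(pitch) Rx(roll)).
In Python, from station import arm gives the robot as it stands.
- The arm moves only by the tool step_arm, never from a script. Its argument "rows" is a list of rows, each a list of 5 numbers: the shift along the world's x, y, z in m, then the turn about the world's z in rad, then the finger opening in m, from 0 to 0.0876. In form: [[x, y, z, spin, gripper], ...]. A call has 1 to 20 rows; each row is the pose to reach, as a shift and turn from the pose commanded when the call began; what a row does not reach only later rows make up. A row lasts 1/10 s, in which the tool goes at most 50 mm and 8.59 degrees, less where a joint would pass 70% of its speed; a pose out of reach is approached as far as the arm can. A call with a gripper value outside its range is refused whole. The fingers move at their own pace and stop on an object; "newtons" is the grip in N (left out, the last holds). Time passes only in rows, so rows that repeat a pose let the fingers close. It gives the time, the measured TCP pose, the force, the opening and the grip force at its end, in the units of the state.
- arm.get_state(): the state, without advancing time (a new reading comes with each control period).
- arm.grab_frame(name): name is "side" or "top" or "wrist"; returns a dict with "color" (400x640x3 uint8, blue, green, red), "vfov" (degrees; the focal length in pixels is half the picture's height over the tangent of half this angle, whatever the lens; pixels are square), "cx", "cy" (the principal point, pixels), "k1" (the pictures are not rectified: a ray, as slopes to the right and down, at radius r is drawn at 1 + k1 r^2 times it, then the intrinsics apply), "rvec" (rotation vector, rad) and "tvec" (3), from world to camera coordinates, as OpenCV has them. Camera axes: x right, y down, z forward; pixel columns grow to the right and rows downward; lengths in m; the calibration is good to about 2 mm. A picture is of the moment at which its call begins. There is no depth.
- arm.job_done(): hands the job in; it is judged then, once.
The state is a dict: "t": time; "q": joint angles; "qd": joint speeds; "joint_efforts": joint torques, N m; "eef_pos": TCP position; "ee_rot": TCP orientation; "force": force on the tool from outside, world axes, zero at the start; "moment": the same for the moment, N m; "width": finger opening in m; "gripper_force": force on a finger pad.
Only numpy, scipy, OpenCV 4.12 (cv2) and the standard library are available. Lean on these libraries where they do the work, as an engineer would, in place of code of your own. Each camera call takes 0.05 s, during which the arm holds its last target. There are 200 camera calls.

## Working session

There is one attempt and no reset: what is moved stays moved. The work goes in short steps, Python scripts to look and compute and a tool call to move; the robot and the scene stay as the last step left them, time stands still between calls to the robot, and variables do not carry over. Pictures are saved under pics/ and viewed, at most 10 in all, crops included, and the job is handed in when it is done.

Besides the shell and the picture viewer there is one more tool, called after "Call:" as a command line: name --pt "numbers of a row" for each row, then --argument value for the rest. step_arm: Moves the arm, as the interface text tells. Its arguments: {"type":"object","properties":{"rows":{"type":"array"},"newtons":{"type":"number"}},"required":["rows"]}

```bash
mkdir -p pics; ls; cat > h.py <<'E'
import numpy as np, cv2, pickle
from station import arm
def grab(n,f):
    d=arm.grab_frame(n); cv2.imwrite(f'pics/{f}.png',d['color']); pickle.dump(d,open(f'pics/{f}.pkl','wb')); return d
def load(f): return pickle.load(open(f'pics/{f}.pkl','rb'))
def ray(d,u,v):
    f=200/np.tan(np.radians(d['vfov'])/2); xd=np.array([(u-d['cx'])/f,(v-d['cy'])/f]); x=xd.copy()
    for _ in range(30): x=xd/(1+d['k1']*(x@x))
    R=cv2.Rodrigues(np.array(d['rvec'],float))[0]; t=np.array(d['tvec'],float).ravel()
    return -R.T@t, R.T@np.array([x[0],x[1],1])
def atz(d,u,v,z):
    o,r=ray(d,u,v); return o+r*(z-o[2])/r[2]
def proj(d,P):
    f=200/np.tan(np.radians(d['vfov'])/2); R=cv2.Rodrigues(np.array(d['rvec'],float))[0]
    c=R@np.array(P,float)+np.array(d['tvec'],float).ravel(); x=c[:2]/c[2]; x=x*(1+d['k1']*(x@x))
    return x*f+[d['cx'],d['cy']]
E
python3 - <<'E'
from h import *
a=grab('top','top0')
grab('side','side0')
for n in('top0','side0'):
    d=load(n);print(d['vfov'],d['cx'],d['cy'],d['k1'],ray(d,320,200))
s=arm.get_state();print(s)
E
```

```text
pics
42.406662972072205 324.94393547447464 196.40387189347743 -0.1353674471354726 (array([ 0.35051368, -0.02350695,  1.48291676]), array([ 0.17106466,  0.019037  , -0.98514725]))
53.481556274567666 319.8821554362685 197.2334639477181 -0.05055367560921825 (array([0.09630737, 0.7605531 , 1.02756049]), array([ 0.38297417, -0.60264249, -0.7001439 ]))
{'t': 0.1, 'q': array([-8.17859643e-01,  3.59315929e-01,  1.11664237e-02, -3.33318782e-04,
       -1.22407323e+00, -2.88114029e-01]), 'qd': array([ 0.00122134, -0.00088115,  0.00266411,  0.0018326 , -0.00027998,
        0.00155094]), 'joint_efforts': array([-1.42640565e-03, -5.84165347e+01,  2.93751580e+01,  7.01544285e+00,
        1.01456948e-02, -5.35335744e-05]), 'eef_pos': array([ 0.30238344, -0.60300546,  0.22571841]), 'ee_rot': array([ 3.14013599e+00, -1.04904392e-04, -2.67688341e+00]), 'force': array([-0.12869434,  0.27620636, -0.10727998]), 'moment': array([-0.01819002,  0.05399186, -0.03948116]), 'gripper_force': 0.0, 'width': 0.08748938417131276}
```

View pics/top0.png

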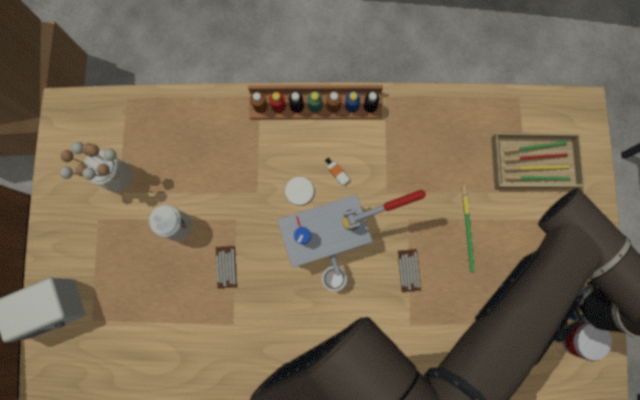

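View pics/side0.png

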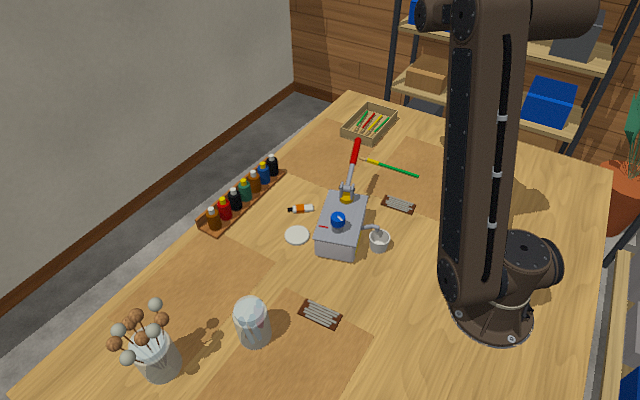

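The top view shows the cap at about (303,236), the pivot at about (352,220) and the red handle from (387,208) to (424,194). The side view agrees: cap (338,220), handle (355,152). Next I segment both by colour.

```bash
cat > m.py <<'E'
from h import *
for n in('top0','side0'):
    d=load(n); im=d['color']; hsv=cv2.cvtColor(im,cv2.COLOR_BGR2HSV)
    box=(slice(170,290),slice(270,440)) if n=='top0' else (slice(130,260),slice(300,380))
    for c in('red','blue'):
        H,S,V=[hsv[...,i].astype(int) for i in range(3)]
        m=((H<6)|(H>174))&(S>150)&(V>60) if c=='red' else (H>100)&(H<130)&(S>140)
        k=np.zeros(m.shape,np.uint8); k[box]=m[box]
        N,L,st,ce=cv2.connectedComponentsWithStats(k)
        for i in range(1,N):
            if st[i,4]<8: continue
            print(n,c,st[i],ce[i])
            if c=='red' and st[i,4]>80:
                p=np.argwhere(L==i)[:,::-1].astype(float); r=cv2.minAreaRect(p.astype(np.float32)); print(r)
a=load('top0');s=load('side0')
def tri(pa,pb):
    o1,r1=ray(a,*pa);o2,r2=ray(s,*pb)
    A=np.stack([r1,-r2],1);x=np.linalg.lstsq(A,o2-o1,rcond=None)[0]
    p,q=o1+r1*x[0],o2+r2*x[1];return (p+q)/2,np.linalg.norm(p-q)
E
python3 - <<'E'
from m import *
c=a['color'][170:300,265:445];c=cv2.resize(c,None,fx=4.4,fy=4.4,interpolation=cv2.INTER_CUBIC);cv2.imwrite('pics/c1.png',c[:600])
c=s['color'][130:270,300:400];c=cv2.resize(c,None,fx=4.2,fy=4.2,interpolation=cv2.INTER_CUBIC);cv2.imwrite('pics/c2.png',c)
E
```

```text
top0 red [385 191  40  19 302] [404.46357616 199.77152318]
((404.25341796875, 199.84242248535156), (7.607674598693848, 41.78369140625), 69.44395446777344)
top0 blue [295 228  16  16 152] [302.78947368 234.43421053]
side0 red [350 137  11  27 155] [355.29677419 150.18064516]
((355.41473388671875, 149.86228942871094), (5.897762298583984, 26.22500228881836), 13.240518569946289)
side0 red [319 226   9   2   9] [323.         226.33333333]
side0 blue [331 212  14  16 179] [337.27932961 219.55865922]
```

View pics/c1.png

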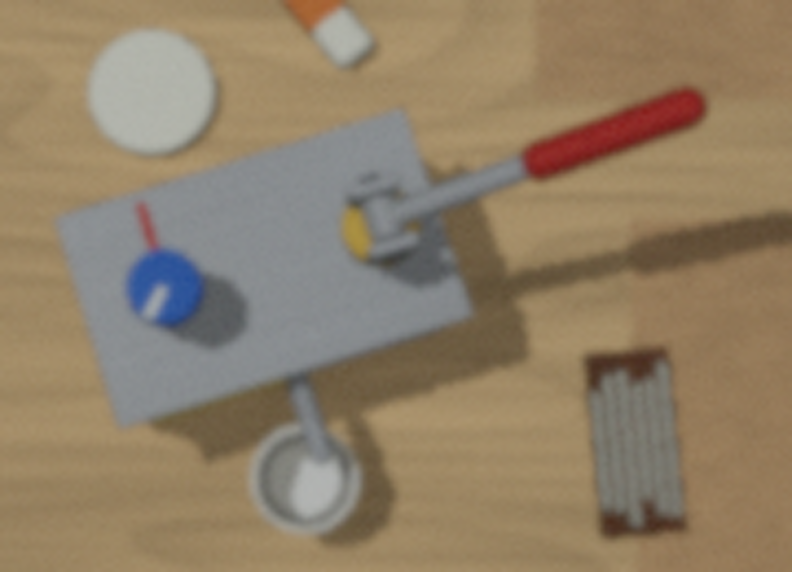

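View pics/c2.png

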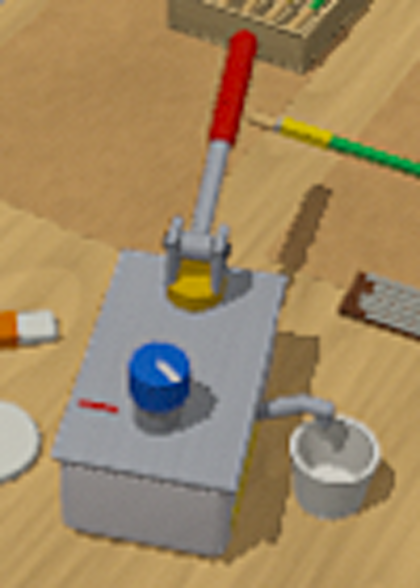

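The crops show the tank corners (57,217), (405,107), (475,315) and (122,427), cap centre (165,288) and white line towards (150,318), all in the 4.4x crop. A red mark on the tank lies towards dispenser +x, and the line is about 131° counter-clockwise of it, so the cap is at about 2.3 rad.

```bash
python3 - <<'E' | grep -v "top0\|side0\|^((" 
from m import *
cr=lambda u,v:(u/4.4+265-.4,v/4.4+170-.4)
cor=[atz(a,*cr(*p),.105)[:2] for p in [(57,217),(405,107),(475,315),(122,427)]]
cor=np.array(cor);print(cor.round(4).tolist())
print('sides',[np.linalg.norm(cor[i]-cor[(i+1)%4]).round(4) for i in range(4)])
O=cor.mean(0); ex=(cor[0]+cor[1]-cor[2]-cor[3]);ey=(cor[0]+cor[3]-cor[1]-cor[2])
print('O',O,'yaw x',np.arctan2(ex[1],ex[0]),'yaw from y',np.arctan2(-ey[0],ey[1]))
cap=atz(a,*cr(165,288),.1635);print('cap',cap)
print('captri',tri(cr(165,288),(337.3,218)))
tip=tri((404.3,199.8),(355.3,150.0));print('handle mid (expect z .205)',tip)
g=tip[0]
d=(g-cap)[:2];L=np.linalg.norm(d);print('dist cap-grip horiz',L,'expect',.135+.145*np.cos(.35),'yaw',np.arctan2(d[0],-d[1]))
w=atz(a,*cr(150,318),.1635)-atz(a,*cr(168,285),.1635);print('line yaw',np.arctan2(w[1],w[0]))
E
```

```text
[[0.5378, 0.1176], [0.6066, -0.0964], [0.4779, -0.138], [0.4098, 0.0761]]
sides [np.float64(0.2248), np.float64(0.1353), np.float64(0.2247), np.float64(0.1346)]
O [ 0.50802519 -0.01019376] yaw x 0.3129344485550507 yaw from y 0.3094870185844711
cap [0.48815863 0.04765359 0.1635    ]
captri (array([0.48875892, 0.04799666, 0.15511021]), np.float64(0.0005878622239928117))
handle mid (expect z .205) (array([ 0.57124664, -0.21110355,  0.20893977]), np.float64(0.002295475472595308))
dist cap-grip horiz 0.2717698997109536 expect 0.27120904336286994 yaw 0.31070427638393117
line yaw 2.6510697051722083
```

The geometry is consistent: the cap-to-grip distance is 0.2718 m against 0.2712 expected.
- **Yaw:** 0.311 rad
- **Cap axis:** (0.489, 0.047)
- **Pivot:** (0.5306, -0.0814)
- **Press point:** (0.573, -0.213)

I move above the handle with the fingers closed, raising first.

Call:
step_arm --pt "0 0 0.04 0.1 0" --pt "0 0 0.075 0.2 0" --pt "0.02 0.03 0.075 0.3 0" --pt "0.045 0.065 0.075 0.4 0" --pt "0.07 0.1 0.075 0.5 0" --pt "0.095 0.135 0.075 0.6 0" --pt "0.12 0.17 0.075 0.7 0" --pt "0.145 0.205 0.075 0.8 0" --pt "0.17 0.24 0.075 0.92 0" --pt "0.195 0.275 0.075 1.04 0" --pt "0.215 0.31 0.075 1.16 0" --pt "0.235 0.34 0.075 1.28 0" --pt "0.255 0.365 0.075 1.4 0" --pt "0.27 0.39 0.075 1.417 0" --pt "0.27 0.39 0.06 1.417 0" --pt "0.27 0.39 0.04 1.417 0" --pt "0.27 0.39 0.02 1.417 0" --pt "0.27 0.39 0.01 1.417 0" --pt "0.27 0.39 0.01 1.417 0" --newtons 25

```text
t: 2.0
eef_pos: [0.5716, -0.2132, 0.2349]
ee_rot: [3.139, 0.001, -1.26]
force: [0.3, -0.1, 0.3]
width: 0.0004
gripper_force: 0.0
```

```bash
python3 - <<'E'
from h import *
d=grab('top','t1');b=grab('side','s1');s=arm.get_state();print({k:np.round(s[k],4) for k in('t','q','eef_pos','ee_rot','force','width')})
c1=cv2.resize(d['color'][140:300,265:465],None,fx=2,fy=2);c2=cv2.resize(b['color'][80:240,280:400],None,fx=2,fy=2)
cv2.imwrite('pics/v1.png',np.hstack([c1,c2]))
E
```

```text
{'t': np.float64(2.1), 'q': array([-3.7600e-02,  2.4810e-01, -1.2000e-01,  4.0000e-04, -1.2023e+00,
        3.4840e-01]), 'eef_pos': array([ 0.5728, -0.2136,  0.2372]), 'ee_rot': array([-3.1414e+00, -5.0000e-04, -1.2598e+00]), 'force': array([-0.7529,  0.0675, -0.7249]), 'width': np.float64(0.0003)}
```

View pics/v1.png

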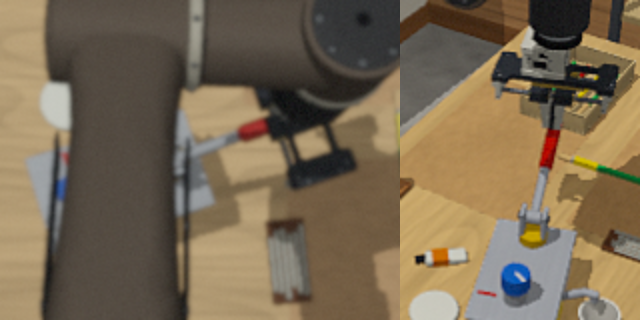

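The closed fingertips sit right over the red handle's middle, about 2 cm above it. I start the first stroke.

Call:
step_arm --pt "0 0 -0.02 0 0" --pt "0 0 -0.04 0 0" --pt "0 0 -0.06 0 0" --pt "0 0 -0.08 0 0" --pt "0 0 -0.095 0 0" --pt "0 0 -0.105 0 0" --pt "0 0 -0.11 0 0" --pt "0 0 -0.114 0 0" --pt "0 0 -0.114 0 0" --pt "0 0 -0.114 0 0"

```text
t: 3.1
eef_pos: [0.5749, -0.2136, 0.1258]
ee_rot: [-3.137, -0.003, -1.259]
force: [-0.5, 3.3, 10.6]
width: 0.0002
gripper_force: 4.3
```

Call:
step_arm --pt "0 0 -0.002 0 0" --pt "0 0 -0.004 0 0" --pt "0 0 -0.004 0 0"

```text
t: 3.4
eef_pos: [0.5749, -0.2135, 0.1218]
ee_rot: [-3.137, -0.002, -1.259]
force: [-1.6, 3.1, 11.2]
width: 0.0006
gripper_force: 4.4
```

Call:
step_arm --pt "0 0 -0.002 0 0" --pt "0 0 -0.003 0 0" --pt "0 0 -0.003 0 0"

```text
t: 3.7
eef_pos: [0.575, -0.2136, 0.119]
ee_rot: [-3.137, -0.003, -1.259]
force: [-2.1, 3.2, 11.0]
width: 0.0002
gripper_force: 4.6
```

Call:
step_arm --pt "0 0 -0.001 0 0" --pt "0 0 -0.002 0 0" --pt "0 0 -0.002 0 0"

```text
t: 4.0
eef_pos: [0.5752, -0.2136, 0.1183]
ee_rot: [-3.136, -0.003, -1.258]
force: [-4.0, 5.5, 20.6]
width: 0.0004
gripper_force: 8.1
```

The force jumped from 11 to 20.6 N, so the lever is on its stop at dz -0.123. I release it fully, wait, and press again.

Call:
step_arm --pt "0 0 0.03 0 0" --pt "0 0 0.06 0 0" --pt "0 0 0.09 0 0" --pt "0 0 0.125 0 0" --pt "0 0 0.125 0 0" --pt "0 0 0.125 0 0" --pt "0 0 0.125 0 0" --pt "0 0 0.125 0 0" --pt "0 0 0.125 0 0" --pt "0 0 0.125 0 0" --pt "0 0 0.125 0 0"

```text
t: 5.1
eef_pos: [0.5724, -0.2134, 0.2382]
ee_rot: [3.141, 0.0, -1.26]
force: [-0.2, 0.8, 0.1]
width: 0.0005
gripper_force: 0.0
```

```bash
python3 - <<'E'
from h import *
d0=load('s1');b=grab('side','s2');s=arm.get_state();print(s['eef_pos'],s['force'])
f=lambda d:(lambda h:((h[...,0]<6)|(h[...,0]>174))&(h[...,1]>150)&(h[...,2]>60))(cv2.cvtColor(d['color'],cv2.COLOR_BGR2HSV))[130:200,340:370]
for d in(d0,b):
    p=np.argwhere(f(d));print(len(p),p.mean(0)+[130,340],p.min(0),p.max(0))
E
```

```text
[ 0.5725088  -0.21337189  0.23827797] [-1.30669135  0.33261894  1.00223256]
112 [153.64285714 354.50892857] [14 10] [33 19]
113 [153.52212389 354.5840708 ] [14 10] [33 19]
```

Call:
step_arm --pt "0 0 -0.02 0 0" --pt "0 0 -0.04 0 0" --pt "0 0 -0.06 0 0" --pt "0 0 -0.08 0 0" --pt "0 0 -0.1 0 0" --pt "0 0 -0.11 0 0" --pt "0 0 -0.118 0 0" --pt "0 0 -0.122 0 0" --pt "0 0 -0.125 0 0" --pt "0 0 -0.125 0 0" --pt "0 0 -0.125 0 0"

```text
t: 6.25
eef_pos: [0.5745, -0.2136, 0.118]
ee_rot: [-3.137, -0.003, -1.258]
force: [-7.0, 5.1, 27.2]
width: 0.0002
gripper_force: 11.2
```

The lever came back to exactly its first pixel position, and stroke 2 is on the stop at 27 N. Next: release, stroke 3.

Call:
step_arm --pt "0 0 0.03 0 0" --pt "0 0 0.06 0 0" --pt "0 0 0.09 0 0" --pt "0 0 0.125 0 0" --pt "0 0 0.125 0 0" --pt "0 0 0.125 0 0" --pt "0 0 0.125 0 0" --pt "0 0 0.125 0 0" --pt "0 0 0.125 0 0" --pt "0 0 0.125 0 0" --pt "0 0 0.125 0 0"

```text
t: 7.35
eef_pos: [0.5725, -0.2134, 0.2382]
ee_rot: [3.141, 0.0, -1.26]
force: [0.1, 0.7, 0.8]
width: 0.0006
gripper_force: 0.0
```

Call:
step_arm --pt "0 0 -0.02 0 0" --pt "0 0 -0.04 0 0" --pt "0 0 -0.06 0 0" --pt "0 0 -0.08 0 0" --pt "0 0 -0.1 0 0" --pt "0 0 -0.11 0 0" --pt "0 0 -0.118 0 0" --pt "0 0 -0.122 0 0" --pt "0 0 -0.125 0 0" --pt "0 0 -0.125 0 0" --pt "0 0 -0.125 0 0"

```text
t: 8.45
eef_pos: [0.5744, -0.2137, 0.118]
ee_rot: [-3.137, -0.003, -1.258]
force: [-6.1, 5.1, 26.1]
width: 0.0004
gripper_force: 11.2
```

Call:
step_arm --pt "0 0 0.03 0 0" --pt "0 0 0.06 0 0" --pt "0 0 0.09 0 0" --pt "0 0 0.125 0 0" --pt "0 0 0.125 0 0" --pt "0 0 0.125 0 0" --pt "0 0 0.125 0 0" --pt "0 0 0.125 0 0" --pt "0 0 0.125 0 0" --pt "0 0 0.125 0 0" --pt "0 0 0.165 0 0" --pt "0 0 0.205 0 0"

```text
t: 9.65
eef_pos: [0.5718, -0.2134, 0.3181]
ee_rot: [3.138, 0.001, -1.26]
force: [0.4, -0.2, 0.4]
width: 0.0003
gripper_force: 0.0
```

```bash
python3 - <<'E'
from h import *
d0=load('s1');b=grab('side','s3');s=arm.get_state();print(s['eef_pos'],s['ee_rot'],s['q'],s['force'])
f=lambda d:(lambda h:((h[...,0]<6)|(h[...,0]>174))&(h[...,1]>150)&(h[...,2]>60))(cv2.cvtColor(d['color'],cv2.COLOR_BGR2HSV))[145:200,340:370]
for d in(d0,b):
    p=np.argwhere(f(d));print(len(p),p.mean(0)+[145,340],p.min(0),p.max(0))
E
```

```text
[ 0.57447602 -0.21475609  0.32701025] [-3.13549174 -0.0058425  -1.25922312] [-0.03746867  0.20594268  0.02527338  0.0034649  -1.38239693  0.34842393] [ 2.62724272 -0.99039389  9.63658298]
111 [153.72972973 354.51351351] [ 0 10] [18 19]
112 [153.75       354.53571429] [ 0 10] [18 19]
```

Three strokes are done and the lever is fully up again. I move above the cap with the fingers open and check with the wrist camera.

Call:
step_arm --pt "-0.01 0.03 0 0.1 0.0876" --pt "-0.02 0.06 0 0.2 0.0876" --pt "-0.03 0.09 0 0.3 0.0876" --pt "-0.04 0.12 0 0.4 0.0876" --pt "-0.05 0.15 0 0.5 0.0876" --pt "-0.06 0.18 0 0.6 0.0876" --pt "-0.07 0.21 0 0.7 0.0876" --pt "-0.078 0.24 0 0.8 0.0876" --pt "-0.084 0.26 0 0.9 0.0876" --pt "-0.084 0.26 -0.03 1.0 0.0876" --pt "-0.084 0.26 -0.06 1.09 0.0876" --pt "-0.084 0.26 -0.09 1.09 0.0876" --pt "-0.084 0.26 -0.1 1.09 0.0876" --pt "-0.084 0.26 -0.1 1.09 0.0876" --pt "-0.084 0.26 -0.1 1.09 0.0876"

```text
t: 11.2
eef_pos: [0.4894, 0.0467, 0.2198]
ee_rot: [-3.141, -0.001, -0.17]
force: [0.2, 0.0, 0.5]
width: 0.0876
gripper_force: 0.0
```

```bash
python3 - <<'E'
from h import *
d=grab('wrist','w1');b=grab('side','s4');s=arm.get_state();print(s['t'],s['eef_pos'],s['ee_rot'],s['q'],s['force'],s['width'])
H=cv2.cvtColor(d['color'],cv2.COLOR_BGR2HSV);m=((H[...,0]>100)&(H[...,0]<130)&(H[...,1]>140)).astype(np.uint8)
N,L,st,ce=cv2.connectedComponentsWithStats(m)
for i in range(1,N):
    if st[i,4]>100:print(st[i],ce[i],atz(d,*ce[i],.16))
print(proj(d,[.489,.047,.1637]))
cv2.imwrite('pics/v2.png',np.hstack([d['color'][:,80:560],cv2.resize(b['color'][100:250,280:400],(320,400))]))
E
```

```text
11.3 [0.48952498 0.04687754 0.22011782] [-3.14041166e+00 -2.24264502e-03 -1.69886151e-01] [ 4.96510337e-01  5.68341183e-02 -3.92468820e-01  5.09053393e-04
 -1.11900056e+00  9.04179490e-01] [-0.6122082   0.65532513  0.5358533 ] 0.08756320489975337
[ 289  180   60   63 2703] [318.67443581 210.1809101 ] [0.49057886 0.04629414 0.16      ]
[318.06895885 213.87410721]
```

View pics/v2.png

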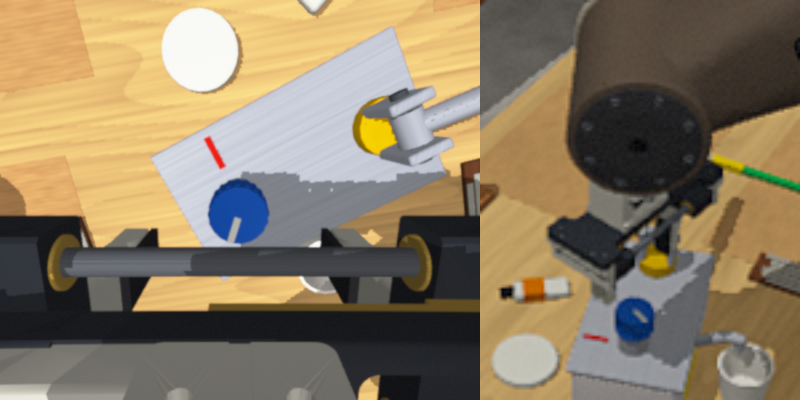

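The wrist view shows the cap at (239,212) in the crop, within 2 mm of the TCP axis, with the fingers clear on both sides. I descend to TCP z 0.130 and close.

Call:
step_arm --pt "0.0005 0 -0.03 0 0.0876" --pt "0.0005 0 -0.06 0 0.0876" --pt "0.0005 0 -0.08 0 0.0876" --pt "0.0005 0 -0.089 0 0.0876" --pt "0.0005 0 -0.089 0 0.0876" --pt "0.0005 0 -0.089 0 0.03" --pt "0.0005 0 -0.089 0 0.03" --pt "0.0005 0 -0.089 0 0.03" --pt "0.0005 0 -0.089 0 0.03" --pt "0.0005 0 -0.089 0 0.03" --pt "0.0005 0 -0.089 0 0.03" --pt "0.0005 0 -0.089 0 0.03" --pt "0.0005 0 -0.089 0 0.03" --newtons 28

```text
t: 12.6
eef_pos: [0.4894, 0.0474, 0.1298]
ee_rot: [-3.14, -0.001, -0.17]
force: [-1.5, 5.0, 1.4]
width: 0.0436
gripper_force: 28.0
```

```bash
python3 - <<'E'
from h import *
s=arm.get_state();print(s)
E
```

```text
{'t': 12.6, 'q': array([ 4.96828207e-01,  1.46122050e-01, -5.18784032e-01, -7.86635121e-04,
       -9.04570150e-01,  9.04888110e-01]), 'qd': array([-0.0002829 ,  0.00072785,  0.00139948,  0.0012088 ,  0.00012803,
       -0.00203342]), 'joint_efforts': array([ -2.73013853, -35.82307935,  23.16939175,   6.82587907,
        -0.35327062,  -0.04811756]), 'eef_pos': array([0.4894009 , 0.04743689, 0.12979516]), 'ee_rot': array([-3.14029042e+00, -6.55505771e-04, -1.69566188e-01]), 'force': array([-1.48572027,  5.03739143,  1.40251986]), 'moment': array([1.80866399, 0.60946234, 0.02822089]), 'gripper_force': 28.000163733959198, 'width': 0.043621731708271175}
```

The grip is 28 N on 43.6 mm. The 5 N side load suggests the cap axis is slightly +y, so I trim by 1 mm. Then I screw clockwise by 2.0 rad, following the thread down.

Call:
step_arm --pt "0 0.001 0 -0.1 0.03" --pt "0 0.001 -0.0003 -0.2 0.03" --pt "0 0.001 -0.0005 -0.3 0.03" --pt "0 0.001 -0.0006 -0.4 0.03" --pt "0 0.001 -0.0008 -0.5 0.03" --pt "0 0.001 -0.001 -0.6 0.03" --pt "0 0.001 -0.0011 -0.7 0.03" --pt "0 0.001 -0.0013 -0.8 0.03" --pt "0 0.001 -0.0014 -0.9 0.03" --pt "0 0.001 -0.0016 -1.0 0.03" --pt "0 0.001 -0.0018 -1.1 0.03" --pt "0 0.001 -0.0019 -1.2 0.03" --pt "0 0.001 -0.0021 -1.3 0.03" --pt "0 0.001 -0.0022 -1.4 0.03" --pt "0 0.001 -0.0024 -1.5 0.03" --pt "0 0.001 -0.0026 -1.6 0.03" --pt "0 0.001 -0.0027 -1.7 0.03" --pt "0 0.001 -0.0029 -1.8 0.03" --pt "0 0.001 -0.003 -1.9 0.03" --pt "0 0.001 -0.0032 -2.0 0.03"

```text
t: 14.6
eef_pos: [0.488, 0.0471, 0.1265]
ee_rot: [3.141, -0.002, -2.174]
force: [-5.1, 0.7, 7.9]
width: 0.0436
gripper_force: 28.0
```

```bash
python3 - <<'E'
from h import *
s=arm.get_state();print({k:np.round(s[k],4) for k in('t','q','eef_pos','ee_rot','force','moment','width','joint_efforts')})
E
```

```text
{'t': np.float64(14.6), 'q': array([ 4.9800e-01,  1.4950e-01, -5.2390e-01, -1.0000e-04, -8.9940e-01,
       -1.1011e+00]), 'eef_pos': array([0.488 , 0.0471, 0.1265]), 'ee_rot': array([ 3.1406e+00, -1.8000e-03, -2.1739e+00]), 'force': array([-5.0502,  0.6569,  7.8616]), 'moment': array([0.2712, 2.0763, 0.1056]), 'width': np.float64(0.0436), 'joint_efforts': array([ -0.5908, -33.7452,  24.7619,   6.182 ,   1.6063,   1.5714])}
```

Call:
step_arm --pt "-0.001 0 -0.0001 -0.05 0.03" --pt "-0.001 0 -0.0002 -0.1 0.03" --pt "-0.001 0 -0.0002 -0.15 0.03" --pt "-0.001 0 -0.0003 -0.2 0.03" --pt "-0.001 0 -0.0003 -0.23 0.03" --pt "-0.001 0 -0.0003 -0.23 0.03"

```text
t: 15.2
eef_pos: [0.4878, 0.0472, 0.1262]
ee_rot: [-3.141, -0.001, -2.4]
force: [-0.7, -2.1, 3.6]
width: 0.0434
gripper_force: 28.0
```

```bash
cat > st.py <<'E'
from h import *
s=arm.get_state();print({k:np.round(s[k],4) for k in('t','eef_pos','ee_rot','force','moment','gripper_force')},'e6',s['joint_efforts'][5])
E
python3 st.py
```

```text
{'t': np.float64(15.2), 'eef_pos': array([0.4878, 0.0472, 0.1262]), 'ee_rot': array([-3.1414e+00, -7.0000e-04, -2.4001e+00]), 'force': array([-0.7297, -2.1226,  3.5644]), 'moment': array([-0.57  ,  0.6909, -0.0285]), 'gripper_force': np.float64(28.001)} e6 -0.41892070323228836
```

Call:
step_arm --pt "0 0 -0.0001 -0.03 0.03" --pt "0 0 -0.0001 -0.06 0.03" --pt "0 0 -0.0001 -0.06 0.03"

```text
t: 15.5
eef_pos: [0.4878, 0.0473, 0.126]
ee_rot: [-3.141, -0.001, -2.461]
force: [-2.2, -2.6, 5.1]
width: 0.0435
gripper_force: 28.0
```

```bash
python3 st.py
```

```text
{'t': np.float64(15.5), 'eef_pos': array([0.4878, 0.0473, 0.126 ]), 'ee_rot': array([-3.1415e+00, -7.0000e-04, -2.4608e+00]), 'force': array([-2.1523, -2.5592,  5.0858]), 'moment': array([-0.8638,  0.9551, -0.0739]), 'gripper_force': np.float64(28.0011)} e6 -0.40818823501467705
```

Call:
step_arm --pt "0 0 -0.0001 -0.03 0.03" --pt "0 0 -0.0001 -0.06 0.03" --pt "0 0 -0.0001 -0.06 0.03"

```text
t: 15.8
eef_pos: [0.4878, 0.0473, 0.1259]
ee_rot: [-3.142, -0.001, -2.521]
force: [-2.4, -1.5, 6.1]
width: 0.0435
gripper_force: 28.0
```

```bash
python3 st.py
```

```text
{'t': np.float64(15.8), 'eef_pos': array([0.4878, 0.0473, 0.1259]), 'ee_rot': array([-3.1415e+00, -7.0000e-04, -2.5206e+00]), 'force': array([-2.39  , -1.5431,  6.1155]), 'moment': array([-0.7803,  1.0958, -0.0229]), 'gripper_force': np.float64(28.001)} e6 -0.3504214435815811
```

Call:
step_arm --pt "0 0 0 -0.03 0.03" --pt "0 0 0 -0.06 0.03" --pt "0 0 0 -0.06 0.03"

```text
t: 16.1
eef_pos: [0.4878, 0.0474, 0.1259]
ee_rot: [-3.141, -0.001, -2.579]
force: [-3.1, -3.2, 5.3]
width: 0.0438
gripper_force: 28.0
```

```bash
python3 st.py
```

```text
{'t': np.float64(16.1), 'eef_pos': array([0.4878, 0.0474, 0.1259]), 'ee_rot': array([-3.1413e+00, -8.0000e-04, -2.5788e+00]), 'force': array([-3.1389, -3.2329,  5.3351]), 'moment': array([-0.7369,  1.2441,  0.7594]), 'gripper_force': np.float64(28.0008)} e6 -1.2439604848623276
```

Call:
step_arm --pt "0 0 0 -0.015 0.03" --pt "0 0 0 -0.015 0.03"

```text
t: 16.3
eef_pos: [0.488, 0.0475, 0.1259]
ee_rot: [-3.141, -0.0, -2.594]
force: [-2.4, -2.4, 4.4]
width: 0.0438
gripper_force: 28.0
```

```bash
python3 st.py
```

```text
{'t': np.float64(16.3), 'eef_pos': array([0.488 , 0.0475, 0.1259]), 'ee_rot': array([-3.1413e+00, -3.0000e-04, -2.5936e+00]), 'force': array([-2.3948, -2.4115,  4.4202]), 'moment': array([-0.7848,  0.9021,  0.8102]), 'gripper_force': np.float64(28.0004)} e6 -1.0103348270058632
```

The moment is steady at about 0.8 N m, so the cap is hard on its stop. I unwind slightly to find where the cap starts to move.

Call:
step_arm --pt "0 0 0 0.01 0.03" --pt "0 0 0 0.01 0.03"

```text
t: 16.5
eef_pos: [0.488, 0.0475, 0.1259]
ee_rot: [-3.141, -0.0, -2.584]
force: [-3.5, -3.4, 4.5]
width: 0.0436
gripper_force: 28.0
```

```bash
python3 st.py
```

```text
{'t': np.float64(16.5), 'eef_pos': array([0.488 , 0.0475, 0.1259]), 'ee_rot': array([-3.1415e+00, -2.0000e-04, -2.5837e+00]), 'force': array([-3.464 , -3.4261,  4.4501]), 'moment': array([-0.8087,  0.9662,  0.6918]), 'gripper_force': np.float64(28.0004)} e6 -0.5334427580237389
```

Call:
step_arm --pt "0 0 0 0.01 0.03" --pt "0 0 0 0.01 0.03"

```text
t: 16.7
eef_pos: [0.488, 0.0475, 0.1259]
ee_rot: [3.142, -0.0, -2.574]
force: [-2.5, -2.4, 4.7]
width: 0.0435
gripper_force: 28.0
```

```bash
python3 st.py
```

```text
{'t': np.float64(16.7), 'eef_pos': array([0.488 , 0.0475, 0.1259]), 'ee_rot': array([ 3.1416e+00, -1.0000e-04, -2.5742e+00]), 'force': array([-2.5259, -2.3936,  4.731 ]), 'moment': array([-0.9483,  0.9683,  0.4851]), 'gripper_force': np.float64(28.0004)} e6 -0.35937189124524593
```

Call:
step_arm --pt "0 0 0 0.01 0.03" --pt "0 0 0 0.01 0.03"

```text
t: 16.9
eef_pos: [0.488, 0.0475, 0.1259]
ee_rot: [3.142, -0.0, -2.565]
force: [-2.8, -2.6, 5.7]
width: 0.0433
gripper_force: 28.0
```

```bash
python3 st.py
```

```text
{'t': np.float64(16.9), 'eef_pos': array([0.488 , 0.0475, 0.1259]), 'ee_rot': array([ 3.1415e+00, -1.0000e-04, -2.5645e+00]), 'force': array([-2.7798, -2.6406,  5.7288]), 'moment': array([-0.9223,  0.9623,  0.342 ]), 'gripper_force': np.float64(28.0006)} e6 -0.16667291522026062
```

The grip unwinds at about 17 N m/rad, so the cap leaves its stop near tool yaw -2.54. The quarter turn ends at yaw -0.967, a spin of +1.597 with a 2.5 mm rise.

Call:
step_arm --pt "0 0 0 0.03 0.03" --pt "0 0 0.0002 0.13 0.03" --pt "0 0 0.0003 0.23 0.03" --pt "0 0 0.0005 0.33 0.03" --pt "0 0 0.0006 0.43 0.03" --pt "0 0 0.0008 0.53 0.03" --pt "0 0 0.001 0.63 0.03" --pt "0 0 0.0011 0.73 0.03" --pt "0 0 0.0013 0.83 0.03" --pt "0 0 0.0014 0.93 0.03" --pt "0 0 0.0016 1.03 0.03" --pt "0 0 0.0018 1.13 0.03" --pt "0 0 0.0019 1.23 0.03" --pt "0 0 0.0021 1.33 0.03" --pt "0 0 0.0023 1.43 0.03" --pt "0 0 0.0024 1.5 0.03" --pt "0 0 0.0025 1.55 0.03" --pt "0 0 0.0025 1.58 0.03" --pt "0 0 0.0025 1.597 0.03" --pt "0 0 0.0025 1.597 0.03"

```text
t: 18.9
eef_pos: [0.4888, 0.0473, 0.1285]
ee_rot: [-3.141, -0.001, -0.968]
force: [1.1, -5.0, 3.2]
width: 0.0436
gripper_force: 28.0
```

```bash
python3 st.py; python3 - <<'E'
from h import *
d=grab('wrist','w2');b=grab('side','s5');t=grab('top','t5')
cv2.imwrite('pics/v3.png',np.hstack([cv2.resize(d['color'][130:290,240:400],(400,400),interpolation=cv2.INTER_CUBIC),cv2.resize(b['color'][120:260,290:430],(400,400),interpolation=cv2.INTER_CUBIC)]))
E
```

```text
{'t': np.float64(18.9), 'eef_pos': array([0.4888, 0.0473, 0.1285]), 'ee_rot': array([-3.1407e+00, -7.0000e-04, -9.6780e-01]), 'force': array([ 1.121 , -5.0064,  3.1963]), 'moment': array([-1.9436, -0.2989, -0.0154]), 'gripper_force': np.float64(28.0003)} e6 0.2570201922208071
```

View pics/v3.png

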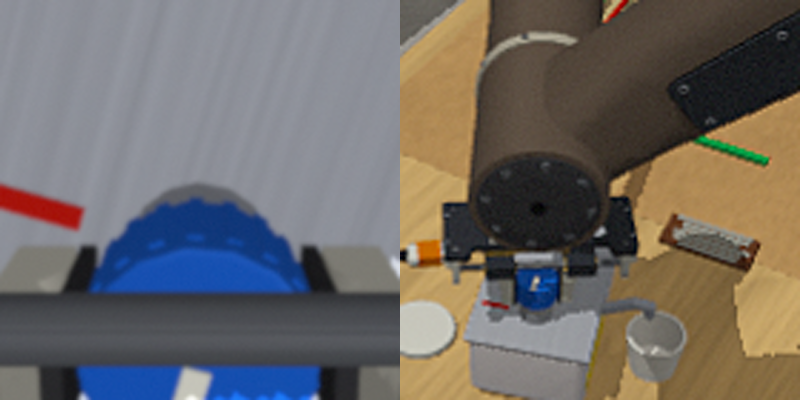

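The wrist view shows the cap held between the pads, with the white line at about (193,370)→(180,398) in the crop. I measure the line against the red mark.

```bash
python3 - <<'E'
from h import *
for n,box in(('w2',(slice(274,330),slice(290,345))),('s5',(slice(210,232),slice(327,350)))):
    d=load(n);im=d['color'].astype(int)
    m=np.zeros(im.shape[:2],np.uint8);w=(im.min(2)>130)&(im.max(2)-im.min(2)<60);m[box]=w[box]
    N,L,st,ce=cv2.connectedComponentsWithStats(m)
    for i in range(1,N):
        if st[i,4]<6:continue
        p=np.argwhere(L==i)[:,::-1];P=np.array([atz(d,*q,.1625)[:2] for q in p]);c=P.mean(0)
        v=np.linalg.svd(P-c)[2][0];r=c-[.4884,.0472];v=v*np.sign(v@r)
        print(n,st[i],'centre',c,'pca yaw',np.arctan2(v[1],v[0]),'radial yaw',np.arctan2(r[1],r[0]),'r',np.hypot(*r))
    h=cv2.cvtColor(d['color'],cv2.COLOR_BGR2HSV)
    m=(((h[...,0]<6)|(h[...,0]>174))&(h[...,1]>150)).astype(np.uint8)
    N,L,st,ce=cv2.connectedComponentsWithStats(m)
    for i in range(1,N):
        if st[i,4]<8:continue
        P=np.array([atz(d,*q,.1055)[:2] for q in np.argwhere(L==i)[:,::-1]]);c=P.mean(0);v=np.linalg.svd(P-c)[2][0];r=c-[.4884,.0472];v*=np.sign(v@r)
        print('  red',n,ce[i],c,'pca',np.arctan2(v[1],v[0]),'radial',np.arctan2(r[1],r[0]))
E
```

```text
w2 [306 277  18  26 299] centre [0.48520232 0.0537883 ] pca yaw 1.8713831466975717 radial yaw 2.0226616948614775 r 0.00732330820470964
  red w2 [248.405  210.6525] [0.52978145 0.06053987] pca 0.3078596286647529 radial 0.3118454136446118
s5 [330 210  13   1  13] centre [0.50516478 0.02737446] pca yaw 0.5495552123629228 radial yaw -0.8688533329978572 r 0.025963631256077792
s5 [346 230   4   2   6] centre [0.43418825 0.08119672] pca yaw -2.2529376026272954 radial yaw 2.5814775954832268 r 0.06398977499599956
  red s5 [368.65517241 119.48275862] [ 0.68199124 -0.54958003] pca -1.5110192354239105 radial -1.2571135773779496
  red s5 [490.88927336 147.21107266] [ 0.19162883 -0.62528679] pca -2.709002908445768 radial -1.9863952427266653
  red s5 [224.69626168 210.15420561] [0.84021985 0.16852344] pca -0.6975924300543933 radial 0.33207535509501784
  red s5 [323.2 226.3] [0.53041366 0.06071947] pca 0.3709350325179819 radial 0.3113234546778434
```

The line is 1.563 rad counter-clockwise of the red mark, a quarter turn within 0.5°. Last I check that the lever and bystanders are clear.

View pics/t5.png

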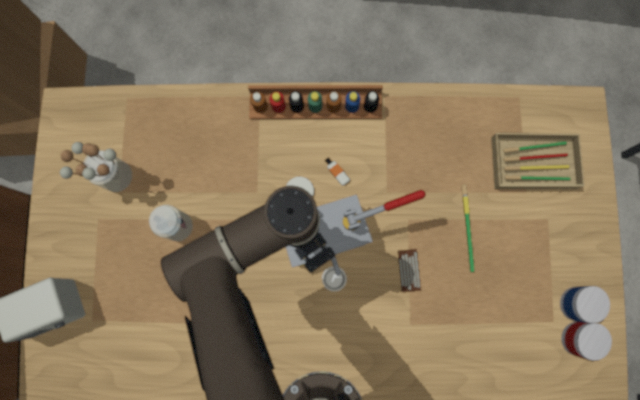

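View pics/w2.png

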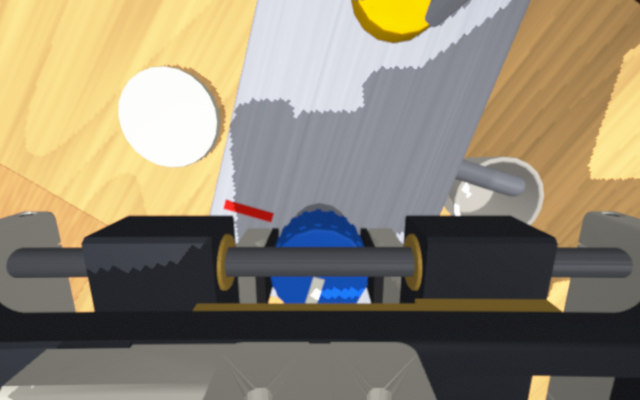

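The top view shows the handle at its original place, (387,208) to (424,194), clear of the arm. The lid (300,188), tube (338,171), cup (335,278), jar (167,222), brush and visible bark are unmoved. The wrist view shows the cap held between the pads.

Call:
step_arm --pt "0 0 0 0 0.03" --pt "0 0 0 0 0.03" --pt "0 0 0 0 0.03"

```text
t: 19.35
eef_pos: [0.4887, 0.0473, 0.1285]
ee_rot: [-3.141, -0.001, -0.968]
force: [2.2, -4.4, 2.9]
width: 0.0434
gripper_force: 28.0
```

```bash
python3 st.py; python3 -c "
from station import arm
print(arm.job_done())"
```

```text
{'t': np.float64(19.35), 'eef_pos': array([0.4887, 0.0473, 0.1285]), 'ee_rot': array([-3.1408e+00, -7.0000e-04, -9.6830e-01]), 'force': array([ 2.2354, -4.3547,  2.8889]), 'moment': array([-1.931 , -0.3697, -0.0365]), 'gripper_force': np.float64(28.0003)} e6 0.0042218882299494
the job is handed in; nothing more can be done
None
```

I handed the job in at 19.4 s: three full lever strokes, then the cap screwed down to its stop and backed off a quarter turn (1.563 rad by camera), still held at 28 N with the lever up and no bystander seen to have moved.

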